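# Select slow forward feed on the slab roller

## Robot

A 6-joint arm with a two-finger parallel gripper is mounted at the origin on the work surface. World frame = base frame: x ahead of the robot, y to its left, z up, the work surface at z = 0. Lengths are in mm, angles in degrees, forces in N, time in s.
With the tool pointing down it reaches from about 300 to 850 mm from the base axis. Payload 4.2 kg.
Tool frame: the origin (TCP) lies at the very end of the fingers, on their centre line; the grasp point (between the pads) lies 19 mm behind it; z points along the fingers, y is the line along which they close (so a half turn about z gives the same grasp; the last joint's range is limited). The gripper opens to 91 mm and grips with 3 to 60 N. Pads are 32 mm wide; open, the fingers measure 118 mm over their backs; the gripper's body (76 mm by 178 mm) begins 60 mm behind the grasp point.
Start: joints at [-76.891, 18.312, 89.639, -0, 72.044, -1.146], TCP at [141.591, -557.311, 213.976] pointing down, gripper open.
Joint ranges: [-177.97, 177.97], [-48.28, 115.42], [12.27, 149.76], [-77.06, 257.06], [2.81, 150.46], [-146.56, 146.56]. Speed limits (degrees/s): [147.25, 147.25, 180, 180, 180, 180].

## Interface

Orientations are given as a 3x3 rotation matrix whose columns are the frame's x, y, z axes.
In Python, from workcell import env gives the robot as it stands.
- The arm moves only by the tool jog_arm, never from a script. Its argument "deltas" is a list of rows, each an object with "dp": the shift along the world's x, y, z in m, a list of three; "delta_rot": the turn, a rotation vector about the world's x, y, z in rad, a list of three. A call has 1 to 5 rows; each row shifts and turns the commanded pose from where the row before left it; what a row does not reach is not made up. A row lasts 1/8 s, in which the tool goes at most 62.5 mm and 10.7 degrees, less where a joint would pass 70% of its speed; a pose out of reach is approached as far as the arm can. A call with a gripper value outside its range is refused whole. "fingers" is the closure in counts, from 0 (fully open) to 255 (shut), set as the call begins (left out, the last holds). The fingers move at their own pace and stop on an object; "newtons" is the grip in N (left out, the last holds). Time passes only in rows, so rows that do not move let the fingers close. It gives the time, the measured TCP pose, the force, the opening and the grip force at its end, in the units of the state.
- env.get_state(): the state, without advancing time (a new reading comes with each control period).
- env.read_camera(name): name is "scene" or "top" or "wrist"; returns a dict with "img" (384x512x3 uint8, blue, green, red), "range_z" (384x512 float32, mm along the optical axis (not along the pixel's ray), 0 where there is no reading), "K" (3x3 intrinsics, pixels), "camera_from_world" (4x4, takes a point from world to camera coordinates). Camera axes: x right, y down, z forward; pixel columns grow to the right and rows downward; lengths in mm; the calibration is good to about 2 mm. A picture is of the moment at which its call begins.
- env.job_done(): hands the job in; it is judged then, once.
The state is a dict: "time": time; "joint_positions": joint angles; "joint_velocities": joint speeds; "joint_efforts": joint torques, N m; "eef_pos": TCP position; "orientation": TCP orientation; "ft_force": force on the tool from outside, world axes, zero at the start; "torque": the same for the moment, N m; "opening": finger opening in mm; "grip_force": force on a finger pad.
Only numpy, scipy, OpenCV 4.12 (cv2) and the standard library are available. Lean on these libraries where they do the work, as an engineer would, in place of code of your own. Each camera call takes 0.05 s, during which the arm holds its last target. There are 200 camera calls.

## Task

Set the slab roller to slow forward feed: push the ball-headed gear lever through its H-shaped gate, across to the roller-side rail, and fully home into the far slot of that rail (the end away from the robot). Push it with the fingertips or the outside of the fingers, without gripping or forcing it, do not run it into the near slot of the roller-side rail (reverse), and leave the bowl, jar and tools lying around the machine where they are.

Things in the scene. Friction and masses are not known exactly. Their poses are not given: they have to be found in the camera images.
- machine: Benchtop slab roller fixed to the table: blue gearbox 200 x 150 mm, top 120 mm high, grey motor on one side, two steel rollers and plywood bed on the other. Origin on the table under the middle of the gearbox. Its z is up, its x is the feed direction and points away from the robot within 0.4 rad, its y points from the gearbox to the motor (robot's left), -y to the rollers. Roller gap knobs reach 210 mm high at x 0, y -104 mm; motor tops out at 128 mm.
- gate_center (a point): Centre of the steel gate plate on the gearbox top, on its upper face 127 mm above the table (machine x 0, y 0); its axes are the machine's. The H opening has two rails along machine x at y +20 mm (motor side, fast) and y -20 mm (roller side, slow), joined at x 0 by a neutral channel 16 mm wide with rounded corners; each rail has a far slot (+x, forward) and a near slot (-x, reverse), ending 25 mm from the centre.
- lever_knob (a point): Centre of the black ball knob, 32 mm diameter, on an 11 mm shaft, 137 mm from a cross pivot 63 mm below gate_center; 187 to 200 mm above the table. From gate_center it is at x +-40 mm at the slot ends, 0 in neutral, y +-44 mm on the rails. The shaft runs against the gate: it crosses over only in neutral. 2 to 3 N moves it; it stays where left. Slot ends are firm stops; over about 25 N is forcing.
- lever_yoke (a joint): Lever lean along the rails, rad: +0.30 at the end of the far slots, 0 in neutral, -0.30 at the end of the near slots. It can cross over freely within about +-0.04 of 0; the rounded corners guide it in from about +-0.06. It starts anywhere along the motor-side rail.
- lever (a joint): Lever lean across the rails, rad: -0.33 on the motor-side rail, +0.33 on the roller-side rail. It must be beyond about +0.30 to slide into a roller-side slot.
- bowl: Grey fired clay bowl, 104 mm across, 55 mm high, loose on the table beyond the gearbox; origin under its centre. Leave alone.
- jar: White glaze jar with lid, 64 mm diameter, 85 mm high, loose on the table on the robot's side of the motor; origin under its centre. Leave alone.
- ribbon_tool: Green-handled ribbon tool, 200 mm long, 12 mm thick, loose on the table before the gearbox; origin under its middle, x along it. Leave alone.
- modelling_knife: Wooden modelling knife, 175 mm long, 8 mm thick, loose on the table past the motor's free end; origin under it, near its middle, x along it. Leave alone.

How it is judged:
By the outcome, as a careful person would: the job done as asked, in the order asked, and still so for the second after the job is handed in, with the robot touching nothing.
It also fails if it takes over 64 s, if anything falls off the work surface, if the arm or the gripper's body presses on something with over 40 N, if the wrist force passes 120 N, or if a joint passes its speed limit or range.

## Working session

There is one attempt and no reset: what is moved stays moved. The work goes in short steps, Python scripts to look and compute and a tool call to move; the robot and the scene stay as the last step left them, time stands still between calls to the robot, and variables do not carry over. Pictures are saved under pics/ and viewed, at most 10 in all, crops included, and the job is handed in when it is done.

Besides the shell and the picture viewer there is one more tool, called after "Call:" by a JSON object that holds its "api" and its "payload", one argument or row to a line. jog_arm: Moves the arm, as the interface text tells. Its arguments: {"type":"object","properties":{"deltas":{"type":"array"},"fingers":{"type":"number"},"newtons":{"type":"number"}},"required":["deltas"]}

```bash
mkdir -p pics; ls; cat > h.py <<'E'
import numpy as np, cv2
from workcell import env
def cloud(r):
    z=r["range_z"].astype(float);K=r["K"];v,u=np.indices(z.shape)
    p=np.stack([(u-K[0,2])/K[0,0]*z,(v-K[1,2])/K[1,1]*z,z,np.ones_like(z)],-1)
    w=p@np.linalg.inv(r["camera_from_world"]).T
    w[z==0]=np.nan
    return w[...,:3]
E
python3 - <<'E'
from h import *
s=env.get_state();print(s["time"],s["eef_pos"],s["orientation"])
ims=[]
for n in("scene","top"):
    r=env.read_camera(n);np.savez(f"{n}.npz",**r);ims.append(r["img"])
    T=np.linalg.inv(r["camera_from_world"]);print(n,T[:3,3].round(),T[:3,2].round(2))
    cv2.imwrite(f"pics/{n}0.png",cv2.resize(r["img"],(800,600)))
E
```

```text
pics
0.0 [ 141.45866018 -556.78181234  213.09605079] [[ 9.69210076e-01  2.46234923e-01 -4.36636714e-04]
 [ 2.46235309e-01 -9.69208398e-01  1.80400617e-03]
 [ 2.10173499e-05 -1.85597633e-03 -9.99998277e-01]]
scene [954. -15. 879.] [-0.45  0.2  -0.87]
top [ 492.  154. 1248.] [ 0.06 -0.01 -1.  ]
```

View pics/scene0.png

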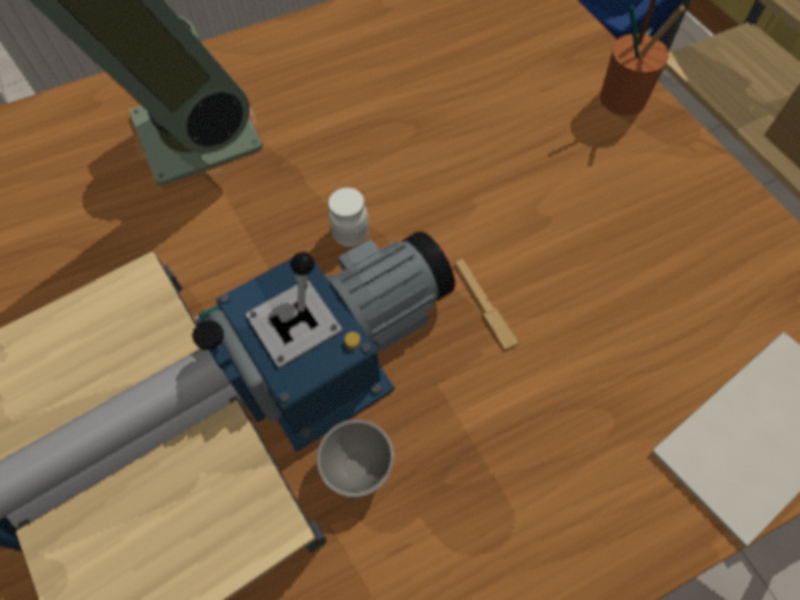

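View pics/top0.png

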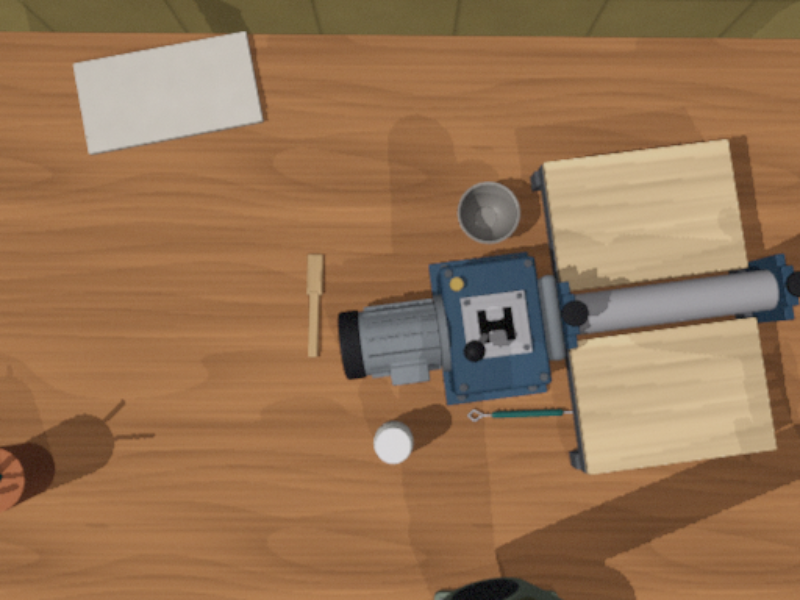

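The scene view has the knob at about (302,263) and the plate at (294,322). The top view has the knob at (474,351), the plate at (496,323) and a gap knob at (574,312). So the lever sits in the near half of the motor-side rail. Next I'll measure these points.

```bash
python3 - <<'E'
from h import *
C={}
for n in("scene","top"):
    r=dict(np.load(n+".npz"));w=cloud(r);im=r["img"].astype(int);z=w[...,2]
    g=im.max(-1)
    roi=np.zeros(z.shape,bool)
    (roi.__setitem__((slice(150,250),slice(130,245)),True) if n=="scene" else roi.__setitem__((slice(160,260),slice(275,352)),True))
    pl=roi&(abs(z-127)<5)&(im.min(-1)>120)
    c=np.argwhere(pl)[:,::-1].astype(np.float32)
    P=w[pl];rect=cv2.minAreaRect(P[:,:2].astype(np.float32));print(n,"plate",len(P),P.mean(0).round(1),rect)
    # blue gearbox top
    b=roi&(abs(z-120)<5)&(im[...,0]>im[...,2]+20)
    print(" blue",cv2.minAreaRect(w[b][:,:2].astype(np.float32)),np.median(z[b]))
    k=roi&(z>165)&(z<230)&(g<70)
    num,lab,st,_=cv2.connectedComponentsWithStats(k.astype(np.uint8))
    for i in range(1,num):
        if st[i,4]<20: continue
        Q=w[lab==i]
        A=np.c_[2*Q,np.ones(len(Q))];s=np.linalg.lstsq(A,(Q**2).sum(1),rcond=None)[0]
        print(" blob",st[i],Q.mean(0).round(1),"top",Q[:,2].max().round(1),"sphere",s[:3].round(1),np.sqrt(max(0,s[3]+s[:3]@s[:3])).round(1))
E
```

```text
scene plate 1062 [542.8  12.9 127.1] ((537.2286987304688, 13.76107406616211), (95.28328704833984, 96.43933868408203), 8.095555305480957)
 blue ((542.2052612304688, 2.7012176513671875), (197.92791748046875, 171.3379669189453), 7.993605136871338) 120.50484790477606
 blob [186 162  15  15 187] [504.3  51.9 197.8] top 206.8 sphere [498.4  52.5 190. ] 15.4
 blob [130 205  13  26 245] [557.8 -85.2 205.7] top 213.5 sphere [554.1 -86.7 194.8] 19.5
 blob [139 227  10  13  51] [581.6 -85.4 173.9] top 183.0 sphere [581.4 -85.3 173.6] 7.8
top plate 985 [546.5  12.2 126.2] ((537.7518310546875, 30.91519546508789), (94.22077178955078, 132.68685913085938), 7.184445381164551)
 blue ((540.114501953125, 14.923591613769531), (199.4852752685547, 149.4228057861328), 7.551310062408447) 119.58060712551946
 blob [297 218  13  13 143] [499.3  54.4 199.2] top 208.4 sphere [500.1  53.6 188.4] 15.9
```

Both views agree. The gate centre is about (540, 14.5), with machine yaw about 7.7°. The knob is about (500, 53.5, 189), which in machine axes is (-34, +44), the near half of the motor rail. The predicted gap knob position also matches. I'll close the fingers, rise and move in behind the knob.

Call:
{"api": "jog_arm", "payload": {
  "deltas": [
    {"dp": [0, 0, 0.05], "delta_rot": [0, 0, -0.115]},
    {"dp": [0.02, 0.04, 0.04], "delta_rot": [0, 0, 0]},
    {"dp": [0.027, 0.053, 0], "delta_rot": [0, 0, 0]},
    {"dp": [0.027, 0.053, 0], "delta_rot": [0, 0, 0]},
    {"dp": [0.027, 0.053, 0], "delta_rot": [0, 0, 0]}
  ],
  "fingers": 255,
  "newtons": 5
}}

```text
time: 0.72
eef_pos: [243.0, -356.4, 303.7]
orientation: [[0.991, 0.133, 0.0], [0.133, -0.991, 0.0], [0.0, -0.0, -1.0]]
ft_force: [-0.3, -0.4, 0.5]
opening: 44.1
grip_force: 0.0
```

Call:
{"api": "jog_arm", "payload": {
  "deltas": [
    {"dp": [0.026, 0.05, 0], "delta_rot": [0, 0, 0]},
    {"dp": [0.026, 0.05, 0], "delta_rot": [0, 0, 0]},
    {"dp": [0.026, 0.05, 0], "delta_rot": [0, 0, 0]},
    {"dp": [0.026, 0.05, 0], "delta_rot": [0, 0, 0]},
    {"dp": [0.026, 0.05, 0], "delta_rot": [0, 0, 0]}
  ]
}}

```text
time: 1.35
eef_pos: [372.9, -106.5, 303.8]
orientation: [[0.991, 0.133, 0.0], [0.133, -0.991, -0.0], [0.0, 0.0, -1.0]]
ft_force: [1.2, -0.2, 0.5]
opening: 0.7
grip_force: 0.0
```

Call:
{"api": "jog_arm", "payload": {
  "deltas": [
    {"dp": [0.021, 0.0385, 0], "delta_rot": [0, 0, 0]},
    {"dp": [0.021, 0.0385, 0], "delta_rot": [0, 0, 0]},
    {"dp": [0.021, 0.0385, 0], "delta_rot": [0, 0, 0]},
    {"dp": [0.021, 0.0385, 0], "delta_rot": [0, 0, 0]},
    {"dp": [0, 0, 0], "delta_rot": [0, 0, 0]}
  ]
}}

```text
time: 1.98
eef_pos: [457.3, 47.7, 303.1]
orientation: [[0.991, 0.137, -0.001], [0.137, -0.991, 0.0], [-0.001, -0.0, -1.0]]
ft_force: [-0.6, -0.8, -0.1]
opening: 0.5
grip_force: 0.0
```

Call:
{"api": "jog_arm", "payload": {
  "deltas": [
    {"dp": [0, 0, -0.04], "delta_rot": [0, 0, 0]},
    {"dp": [0, 0, -0.04], "delta_rot": [0, 0, 0]},
    {"dp": [0, 0, -0.03], "delta_rot": [0, 0, 0]},
    {"dp": [0, 0, -0.018], "delta_rot": [0, 0, 0]},
    {"dp": [0, 0, 0], "delta_rot": [0, 0, 0]}
  ]
}}

```text
time: 2.6
eef_pos: [455.0, 44.8, 174.8]
orientation: [[0.991, 0.133, -0.004], [0.133, -0.991, -0.001], [-0.004, 0.0, -1.0]]
ft_force: [-0.9, -0.9, 0.6]
opening: 0.5
grip_force: 0.0
```

```bash
python3 - <<'E'
from h import *
r=env.read_camera("scene");cv2.imwrite("pics/s1.png",cv2.resize(r["img"][110:270,100:310],(800,600)))
w=cloud(r)
print(env.get_state()["eef_pos"])
E
```

```text
[456.0953566   45.03801113 175.92026438]
```

View pics/s1.png

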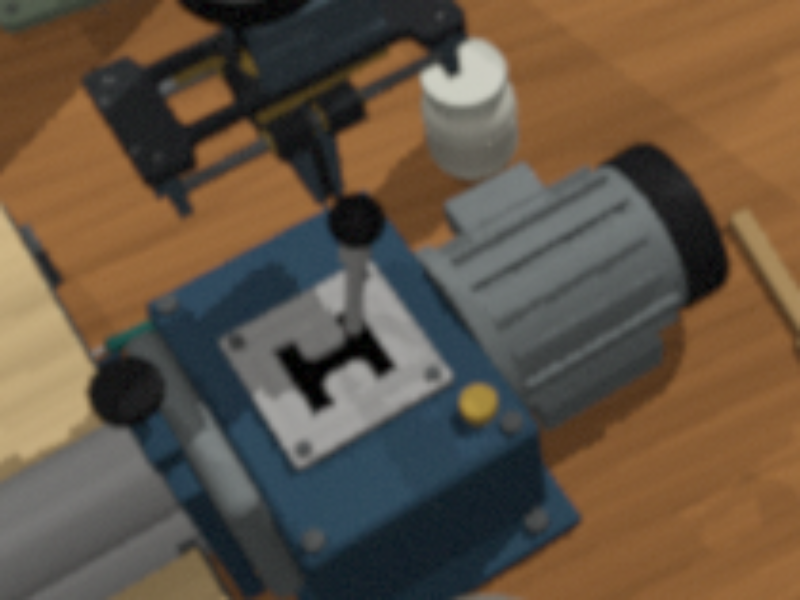

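The view shows the closed fingers, narrowing towards the tip, right behind the knob at crop (357,220). The lever is still in the near half of the motor-side rail. Now I'll push forward along machine x.

Call:
{"api": "jog_arm", "payload": {
  "deltas": [
    {"dp": [0.006, 0.0033, 0], "delta_rot": [0, 0, 0]},
    {"dp": [0.006, 0.0013, 0], "delta_rot": [0, 0, 0]},
    {"dp": [0.006, 0.0008, 0], "delta_rot": [0, 0, 0]},
    {"dp": [0.006, 0.0008, 0], "delta_rot": [0, 0, 0]},
    {"dp": [0.006, 0.0008, 0], "delta_rot": [0, 0, 0]}
  ]
}}

```text
time: 3.28
eef_pos: [487.0, 52.7, 176.0]
orientation: [[0.991, 0.133, -0.0], [0.133, -0.991, -0.0], [-0.0, 0.0, -1.0]]
ft_force: [-2.7, -0.6, 2.4]
opening: 0.5
grip_force: 1.5
```

```bash
cat >> h.py <<'E'
th=np.radians(7.7);R=np.array([[np.cos(th),np.sin(th)],[-np.sin(th),np.cos(th)]]);G=np.array([540,14.5])
m=lambda p:(R@(np.asarray(p)[:2]-G)).round(1)
def knob(view=None):
    s=env.get_state();print("t",round(s["time"],2),"tcp m",m(s["eef_pos"]),s["eef_pos"].round(1) if hasattr(s["eef_pos"],"round") else s["eef_pos"],"f",np.round(s["ft_force"],1))
    for n in("scene","top"):
        r=env.read_camera(n);w=cloud(r);im=r["img"].astype(int)
        q=np.stack([w[...,0]-G[0],w[...,1]-G[1]],-1)@R.T
        k=(abs(q)<75).all(-1)&(w[...,2]>168)&(w[...,2]<225)&(im.max(-1)<80)
        nn,lab,st,_=cv2.connectedComponentsWithStats(k.astype(np.uint8))
        for i in range(1,nn):
            if st[i,4]<25: continue
            Q=w[lab==i];A=2*Q
            # sphere fit, radius 16 known
            from scipy.optimize import least_squares
            c=least_squares(lambda c:np.linalg.norm(Q-c,axis=1)-16,Q.mean(0)-[0,0,10],loss="soft_l1").x
            print(n,st[i,4],"knob m",m(c),"z",c[2].round(1),"rms",np.sqrt(np.mean((np.linalg.norm(Q-c,axis=1)-16)**2)).round(1))
        if view==n: cv2.imwrite(f"pics/{n}_{s['time']:.2f}.png",cv2.resize(r["img"][110:270,100:310] if n=="scene" else r["img"][120:280,230:440],(800,600)))
E
python3 -c "
from h import *
knob()"
```

```text
t 3.27 tcp m [-47.4  45. ] [487.   52.7 176. ] f [-2.7 -0.6  2.4]
scene 296 knob m [-18.4  43.7] z 195.3 rms 5.5
```

Call:
{"api": "jog_arm", "payload": {
  "deltas": [
    {"dp": [0.004, 0.0005, 0], "delta_rot": [0, 0, 0]},
    {"dp": [0.004, 0.0005, 0], "delta_rot": [0, 0, 0]},
    {"dp": [0.004, 0.0005, 0], "delta_rot": [0, 0, 0]},
    {"dp": [0, 0, 0], "delta_rot": [0, 0, 0]}
  ]
}}

```text
time: 3.88
eef_pos: [499.3, 54.3, 176.0]
orientation: [[0.991, 0.133, 0.001], [0.133, -0.991, -0.0], [0.001, 0.0, -1.0]]
ft_force: [-0.7, -1.3, 0.8]
opening: 0.7
grip_force: 0.5
```

```bash
python3 -c "
from h import *
knob('scene')"; ls pics
```

```text
t 3.88 tcp m [-35.   44.9] [499.3  54.3 176. ] f [-0.7 -1.3  0.8]
scene 301 knob m [-5.8 43.4] z 196.2 rms 5.4
s1.png
scene0.png
scene_3.88.png
top0.png
```

Next I'll back off so nothing hides the knob and measure it cleanly.

Call:
{"api": "jog_arm", "payload": {
  "deltas": [
    {"dp": [-0.02, -0.0027, 0], "delta_rot": [0, 0, 0]},
    {"dp": [-0.03, -0.004, 0], "delta_rot": [0, 0, 0]},
    {"dp": [0, 0, 0.05], "delta_rot": [0, 0, 0]},
    {"dp": [0, 0, 0], "delta_rot": [0, 0, 0]}
  ]
}}

```text
time: 4.47
eef_pos: [451.1, 47.8, 229.3]
orientation: [[0.991, 0.133, 0.009], [0.133, -0.991, 0.001], [0.01, 0.0, -1.0]]
ft_force: [0.9, -0.3, -0.2]
opening: 0.6
grip_force: 0.0
```

```bash
python3 -c "
from h import *
knob('scene')"; ls pics
```

```text
t 4.47 tcp m [-83.6  44.9] [451.1  47.8 229.3] f [ 0.9 -0.3 -0.2]
scene 200 knob m [-3.1 43.4] z 193.6 rms 0.9
top 146 knob m [-0.9 44.2] z 192.8 rms 1.3
s1.png
scene0.png
scene_3.88.png
scene_4.47.png
top0.png
```

Call:
{"api": "jog_arm", "payload": {
  "deltas": [
    {"dp": [-0.006, 0.0446, 0], "delta_rot": [0, 0, 0]},
    {"dp": [0.041, 0.0055, 0], "delta_rot": [0, 0, 0]},
    {"dp": [0.041, 0.0055, 0], "delta_rot": [0, 0, 0]},
    {"dp": [0, 0, -0.05], "delta_rot": [0, 0, 0]},
    {"dp": [0, 0, 0], "delta_rot": [0, 0, 0]}
  ]
}}

```text
time: 5.2
eef_pos: [521.6, 102.6, 171.4]
orientation: [[0.991, 0.133, -0.011], [0.133, -0.991, -0.002], [-0.011, 0.0, -1.0]]
ft_force: [-0.4, -0.2, -0.5]
opening: 0.4
grip_force: 0.0
```

```bash
python3 -c "
from h import *
knob('scene')"; ls -t pics|head -1
```

```text
t 5.2 tcp m [-6.5 89.8] [521.6 102.6 171.4] f [-0.4 -0.2 -0.5]
scene 179 knob m [-3.3 43.5] z 193.6 rms 1.1
scene_5.20.png
```

View pics/scene_4.47.png

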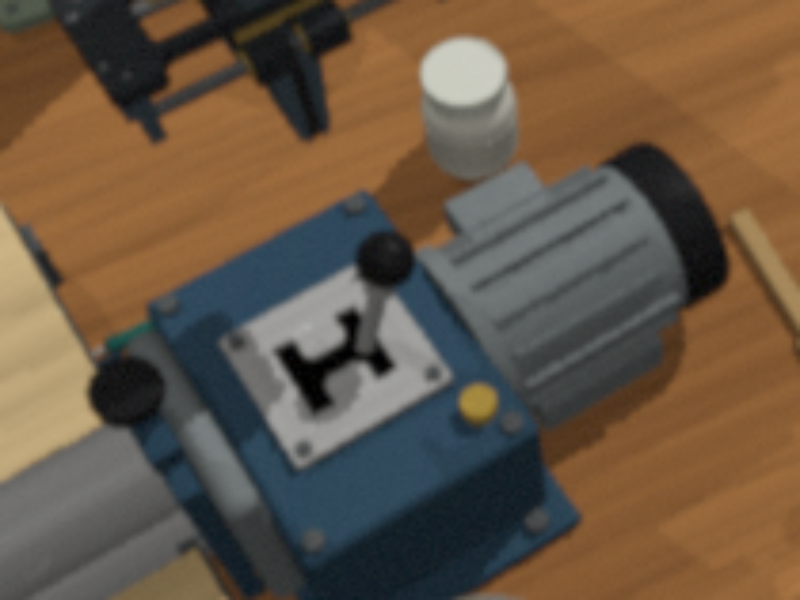

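The lever shaft at crop (368,345) stands in line with the neutral channel and the fingers are clear of it. Now I'll push across.

Call:
{"api": "jog_arm", "payload": {
  "deltas": [
    {"dp": [0.005, 0.0007, 0.003], "delta_rot": [0, 0, 0]},
    {"dp": [0.001, -0.008, 0], "delta_rot": [0, 0, 0]},
    {"dp": [0.0008, -0.006, 0], "delta_rot": [0, 0, 0]},
    {"dp": [0.0008, -0.006, 0], "delta_rot": [0, 0, 0]},
    {"dp": [0.0008, -0.006, 0], "delta_rot": [0, 0, 0]}
  ]
}}

```text
time: 5.92
eef_pos: [533.2, 78.3, 179.6]
orientation: [[0.991, 0.133, 0.001], [0.133, -0.991, 0.002], [0.001, -0.002, -1.0]]
ft_force: [-0.2, 3.9, 3.5]
opening: 0.8
grip_force: 2.1
```

```bash
python3 -c "
from h import *
knob()"
```

```text
t 5.92 tcp m [ 1.8 64.2] [533.2  78.3 179.6] f [-0.2  3.9  3.5]
scene 271 knob m [14.3 49. ] z 206.2 rms 6.7
```

Call:
{"api": "jog_arm", "payload": {
  "deltas": [
    {"dp": [0.0005, -0.004, 0], "delta_rot": [0, 0, 0]},
    {"dp": [0.0005, -0.004, 0], "delta_rot": [0, 0, 0]},
    {"dp": [0.0005, -0.004, 0], "delta_rot": [0, 0, 0]}
  ]
}}

```text
time: 6.4
eef_pos: [534.6, 65.6, 179.0]
orientation: [[0.991, 0.134, 0.0], [0.134, -0.991, -0.0], [0.0, 0.0, -1.0]]
ft_force: [-1.7, 3.3, 3.8]
opening: 0.2
grip_force: 1.7
```

Call:
{"api": "jog_arm", "payload": {
  "deltas": [
    {"dp": [0.001, -0.008, 0], "delta_rot": [0, 0, 0]},
    {"dp": [0.001, -0.008, 0], "delta_rot": [0, 0, 0]},
    {"dp": [0.001, -0.008, 0], "delta_rot": [0, 0, 0]},
    {"dp": [0.001, -0.008, 0], "delta_rot": [0, 0, 0]}
  ]
}}

```text
time: 6.9
eef_pos: [538.5, 33.0, 178.9]
orientation: [[0.991, 0.133, -0.0], [0.133, -0.991, -0.0], [-0.0, 0.0, -1.0]]
ft_force: [0.1, 1.9, 2.0]
opening: 0.5
grip_force: 1.3
```

```bash
python3 -c "
from h import *
knob('scene')"; ls -t pics|head -1
```

```text
t 6.9 tcp m [ 1.  18.5] [538.5  33.  178.9] f [0.1 1.9 2. ]
scene 235 knob m [8.7 6.2] z 205.1 rms 6.9
scene_6.90.png
```

Call:
{"api": "jog_arm", "payload": {
  "deltas": [
    {"dp": [0.001, -0.008, 0], "delta_rot": [0, 0, 0]},
    {"dp": [0.001, -0.007, 0], "delta_rot": [0, 0, 0]},
    {"dp": [0.0008, -0.006, 0], "delta_rot": [0, 0, 0]},
    {"dp": [0.0006, -0.004, 0], "delta_rot": [0, 0, 0]}
  ]
}}

```text
time: 7.5
eef_pos: [541.6, 8.4, 178.5]
orientation: [[0.991, 0.133, -0.001], [0.133, -0.991, -0.0], [-0.001, -0.0, -1.0]]
ft_force: [0.7, 2.8, -0.7]
opening: 0.1
grip_force: 1.0
```

Call:
{"api": "jog_arm", "payload": {
  "deltas": [
    {"dp": [0.0004, -0.003, 0], "delta_rot": [0, 0, 0]},
    {"dp": [0, 0, 0], "delta_rot": [0, 0, 0]}
  ]
}}

```text
time: 7.75
eef_pos: [542.1, 5.5, 178.8]
orientation: [[0.991, 0.133, -0.001], [0.133, -0.991, -0.0], [-0.001, 0.0, -1.0]]
ft_force: [-0.3, 1.2, 0.1]
opening: 0.6
grip_force: 0.6
```

Call:
{"api": "jog_arm", "payload": {
  "deltas": [
    {"dp": [0.0003, -0.002, 0], "delta_rot": [0, 0, 0]},
    {"dp": [0, 0, 0], "delta_rot": [0, 0, 0]}
  ]
}}

```text
time: 8.0
eef_pos: [542.4, 3.8, 178.9]
orientation: [[0.991, 0.134, -0.0], [0.134, -0.991, -0.0], [-0.0, 0.0, -1.0]]
ft_force: [-1.0, 1.1, -1.4]
opening: 0.6
grip_force: 0.8
```

Call:
{"api": "jog_arm", "payload": {
  "deltas": [
    {"dp": [0.0003, -0.002, 0], "delta_rot": [0, 0, 0]},
    {"dp": [0, 0, 0], "delta_rot": [0, 0, 0]}
  ]
}}

```text
time: 8.25
eef_pos: [542.9, 1.7, 179.0]
orientation: [[0.991, 0.133, -0.0], [0.133, -0.991, -0.0], [-0.0, 0.0, -1.0]]
ft_force: [-1.3, 1.5, -1.1]
opening: 0.7
grip_force: 0.9
```

Call:
{"api": "jog_arm", "payload": {
  "deltas": [
    {"dp": [0.0003, -0.002, 0], "delta_rot": [0, 0, 0]},
    {"dp": [0, 0, 0], "delta_rot": [0, 0, 0]}
  ]
}}

```text
time: 8.5
eef_pos: [543.3, -0.3, 179.0]
orientation: [[0.991, 0.133, 0.0], [0.133, -0.991, -0.0], [0.0, 0.0, -1.0]]
ft_force: [-0.7, 0.8, -1.7]
opening: 0.6
grip_force: 0.9
```

```bash
python3 -c "
from h import *
knob('scene')"; cp $(ls -t pics/scene_*|head -1) pics/c.png
```

```text
t 8.5 tcp m [  1.2 -15.2] [ 5.433e+02 -3.000e-01  1.790e+02] f [-0.7  0.8 -1.7]
scene 265 knob m [  7.8 -27.2] z 203.6 rms 7.1
```

View pics/c.png

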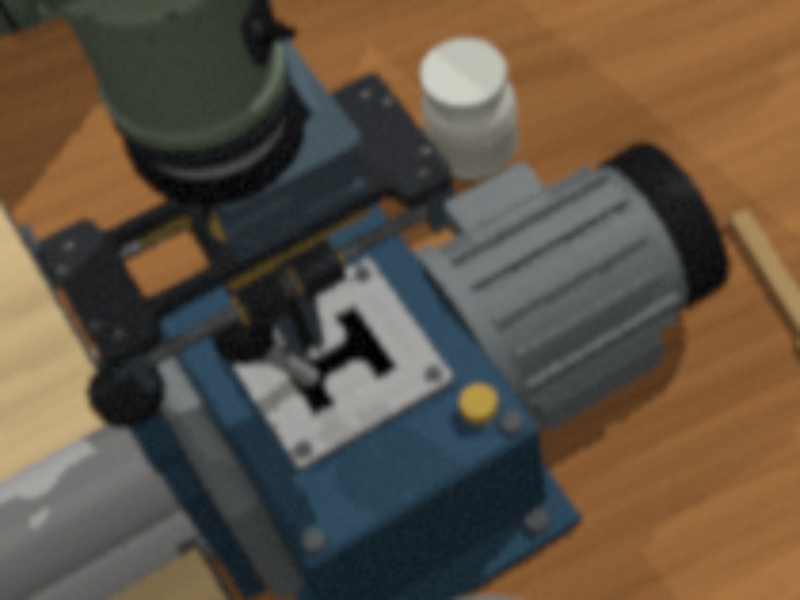

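The lever shaft now leans over to the roller rail at crop (305,370), with the knob at (245,335). The force is still low, so I'll keep pushing until it rises at the stop.

Call:
{"api": "jog_arm", "payload": {
  "deltas": [
    {"dp": [0.0003, -0.002, 0], "delta_rot": [0, 0, 0]},
    {"dp": [0, 0, 0], "delta_rot": [0, 0, 0]}
  ]
}}

```text
time: 8.85
eef_pos: [543.6, -2.3, 179.0]
orientation: [[0.991, 0.133, 0.0], [0.133, -0.991, -0.0], [0.0, 0.0, -1.0]]
ft_force: [0.1, 1.7, -0.5]
opening: 0.5
grip_force: 0.9
```

Call:
{"api": "jog_arm", "payload": {
  "deltas": [
    {"dp": [0.0003, -0.002, 0], "delta_rot": [0, 0, 0]},
    {"dp": [0, 0, 0], "delta_rot": [0, 0, 0]}
  ]
}}

```text
time: 9.1
eef_pos: [543.8, -4.3, 179.0]
orientation: [[0.991, 0.133, 0.0], [0.133, -0.991, -0.0], [0.0, 0.0, -1.0]]
ft_force: [-0.7, 1.6, -0.3]
opening: 0.5
grip_force: 0.9
```

Call:
{"api": "jog_arm", "payload": {
  "deltas": [
    {"dp": [0.0002, -0.0015, 0], "delta_rot": [0, 0, 0]},
    {"dp": [0, 0, 0], "delta_rot": [0, 0, 0]}
  ]
}}

```text
time: 9.35
eef_pos: [544.0, -5.5, 178.9]
orientation: [[0.991, 0.133, -0.0], [0.133, -0.991, 0.001], [0.0, -0.001, -1.0]]
ft_force: [-0.1, 3.4, -1.4]
opening: 0.5
grip_force: 1.6
```

Call:
{"api": "jog_arm", "payload": {
  "deltas": [
    {"dp": [0.0002, -0.0015, 0], "delta_rot": [0, 0, 0]},
    {"dp": [0, 0, 0], "delta_rot": [0, 0, 0]}
  ]
}}

```text
time: 9.6
eef_pos: [544.1, -6.3, 178.8]
orientation: [[0.991, 0.133, -0.0], [0.133, -0.991, 0.002], [-0.0, -0.002, -1.0]]
ft_force: [0.2, 5.9, -2.2]
opening: 0.4
grip_force: 2.7
```

```bash
python3 -c "
from h import *
knob()"
```

```text
t 9.6 tcp m [  1.2 -21.2] [544.1  -6.3 178.8] f [ 0.2  5.9 -2.2]
scene 264 knob m [  6.7 -32.2] z 203.7 rms 7.0
```

The force rises at the stop, so the lever is across. I'll back off, rise and move round behind it.

Call:
{"api": "jog_arm", "payload": {
  "deltas": [
    {"dp": [-0.0048, 0.0357, 0], "delta_rot": [0, 0, 0]},
    {"dp": [0, 0, 0.056], "delta_rot": [0, 0, 0]},
    {"dp": [-0.036, -0.0345, 0], "delta_rot": [0, 0, 0]},
    {"dp": [-0.036, -0.0345, 0], "delta_rot": [0, 0, 0]},
    {"dp": [0, 0, 0], "delta_rot": [0, 0, 0]}
  ]
}}

```text
time: 10.32
eef_pos: [465.7, -42.9, 235.8]
orientation: [[0.991, 0.131, 0.001], [0.131, -0.991, -0.003], [0.001, 0.003, -1.0]]
ft_force: [1.0, 0.2, 0.5]
opening: 0.4
grip_force: 0.0
```

```bash
python3 -c "
from h import *
knob('scene')"; cp $(ls -t pics/scene_*|head -1) pics/d.png
```

```text
t 10.32 tcp m [-81.3 -46.9] [465.7 -42.9 235.8] f [1.  0.2 0.5]
scene 209 knob m [ -3.4 -44.9] z 193.5 rms 1.0
top 149 knob m [ -1.2 -44.1] z 192.6 rms 1.4
```

View pics/d.png

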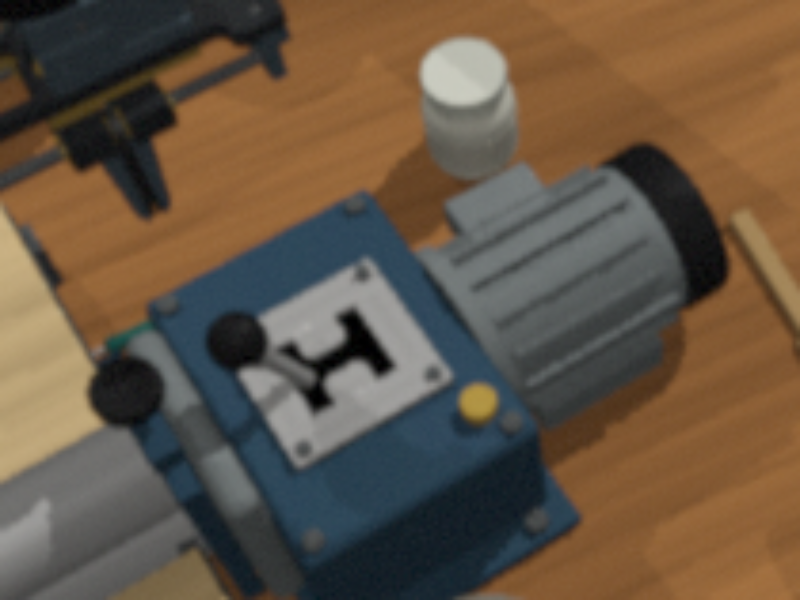

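The knob is at crop (237,340), which is machine (-2, -44.5), so it is fully across on the roller rail at neutral. I'll descend behind it and push forward.

Call:
{"api": "jog_arm", "payload": {
  "deltas": [
    {"dp": [0, 0.003, -0.03], "delta_rot": [0, 0, 0]},
    {"dp": [0, 0, -0.03], "delta_rot": [0, 0, 0]},
    {"dp": [0.016, 0.0022, 0], "delta_rot": [0, 0, 0]},
    {"dp": [0.016, 0.0022, 0], "delta_rot": [0, 0, 0]},
    {"dp": [0, 0, 0], "delta_rot": [0, 0, 0]}
  ]
}}

```text
time: 11.05
eef_pos: [502.4, -32.9, 176.1]
orientation: [[0.991, 0.134, 0.003], [0.134, -0.991, -0.0], [0.003, 0.001, -1.0]]
ft_force: [-0.3, 0.9, -0.2]
opening: 0.6
grip_force: 0.0
```

```bash
python3 -c "
from h import *
knob()"
```

```text
t 11.05 tcp m [-43.6 -41.9] [502.4 -32.9 176.1] f [-0.3  0.9 -0.2]
scene 346 knob m [-11.8 -43.7] z 199.3 rms 6.2
top 38 knob m [ -1.9 -44.5] z 193.7 rms 1.6
```

Call:
{"api": "jog_arm", "payload": {
  "deltas": [
    {"dp": [0.006, -0.0007, 0], "delta_rot": [0, 0, 0]},
    {"dp": [0.006, 0.0008, 0], "delta_rot": [0, 0, 0]},
    {"dp": [0.006, 0.0008, 0], "delta_rot": [0, 0, 0]},
    {"dp": [0.005, 0.0007, 0], "delta_rot": [0, 0, 0]}
  ]
}}

```text
time: 11.65
eef_pos: [522.4, -31.6, 175.1]
orientation: [[0.991, 0.133, -0.001], [0.133, -0.991, -0.0], [-0.001, 0.0, -1.0]]
ft_force: [-2.6, -1.4, 1.7]
opening: 0.2
grip_force: 1.2
```

Call:
{"api": "jog_arm", "payload": {
  "deltas": [
    {"dp": [0.006, 0.0008, 0], "delta_rot": [0, 0, 0]},
    {"dp": [0.006, 0.0008, 0], "delta_rot": [0, 0, 0]},
    {"dp": [0, 0, 0], "delta_rot": [0, 0, 0]}
  ]
}}

```text
time: 12.02
eef_pos: [535.2, -29.7, 174.8]
orientation: [[0.991, 0.133, 0.001], [0.133, -0.991, 0.0], [0.001, -0.0, -1.0]]
ft_force: [-0.5, 0.2, 0.3]
opening: 0.6
grip_force: 0.1
```

Call:
{"api": "jog_arm", "payload": {
  "deltas": [
    {"dp": [0.005, 0.0007, 0], "delta_rot": [0, 0, 0]},
    {"dp": [0.005, 0.0007, 0], "delta_rot": [0, 0, 0]},
    {"dp": [0.003, 0.0004, 0], "delta_rot": [0, 0, 0]},
    {"dp": [0, 0, 0], "delta_rot": [0, 0, 0]}
  ]
}}

```text
time: 12.52
eef_pos: [547.6, -28.0, 174.7]
orientation: [[0.991, 0.133, -0.0], [0.133, -0.991, -0.0], [-0.0, 0.0, -1.0]]
ft_force: [-1.7, -0.8, -0.8]
opening: 0.4
grip_force: 0.8
```

Call:
{"api": "jog_arm", "payload": {
  "deltas": [
    {"dp": [0.002, 0.0003, 0], "delta_rot": [0, 0, 0]},
    {"dp": [0, 0, 0], "delta_rot": [0, 0, 0]}
  ]
}}

```text
time: 12.78
eef_pos: [549.4, -27.8, 174.9]
orientation: [[0.991, 0.133, -0.0], [0.133, -0.991, -0.0], [-0.0, 0.0, -1.0]]
ft_force: [-1.3, 0.0, -1.6]
opening: 0.6
grip_force: 1.0
```

Call:
{"api": "jog_arm", "payload": {
  "deltas": [
    {"dp": [0.002, 0.0003, 0], "delta_rot": [0, 0, 0]},
    {"dp": [0, 0, 0], "delta_rot": [0, 0, 0]}
  ]
}}

```text
time: 13.02
eef_pos: [550.6, -27.6, 174.8]
orientation: [[0.991, 0.133, -0.002], [0.133, -0.991, -0.0], [-0.002, 0.0, -1.0]]
ft_force: [-4.8, -0.6, -0.1]
opening: 0.6
grip_force: 2.4
```

Call:
{"api": "jog_arm", "payload": {
  "deltas": [
    {"dp": [0.0015, 0.0002, 0], "delta_rot": [0, 0, 0]},
    {"dp": [0, 0, 0], "delta_rot": [0, 0, 0]}
  ]
}}

```text
time: 13.28
eef_pos: [551.0, -27.6, 174.7]
orientation: [[0.991, 0.133, -0.004], [0.133, -0.991, -0.001], [-0.004, 0.0, -1.0]]
ft_force: [-7.2, -1.6, -0.2]
opening: 0.7
grip_force: 3.8
```

Call:
{"api": "jog_arm", "payload": {
  "deltas": [
    {"dp": [0.001, 0.0001, 0], "delta_rot": [0, 0, 0]},
    {"dp": [0, 0, 0], "delta_rot": [0, 0, 0]}
  ]
}}

```text
time: 13.52
eef_pos: [551.2, -27.6, 174.7]
orientation: [[0.991, 0.133, -0.006], [0.133, -0.991, -0.001], [-0.006, 0.0, -1.0]]
ft_force: [-9.0, -1.8, 1.7]
opening: 0.4
grip_force: 4.7
```

It's against a firm stop at 9 N. I'll back off and check.

Call:
{"api": "jog_arm", "payload": {
  "deltas": [
    {"dp": [-0.03, -0.004, 0], "delta_rot": [0, 0, 0]},
    {"dp": [-0.05, -0.0067, 0], "delta_rot": [0, 0, 0]},
    {"dp": [0, 0, 0.06], "delta_rot": [0, 0, 0]},
    {"dp": [0, 0, 0], "delta_rot": [0, 0, 0]},
    {"dp": [0, 0, 0], "delta_rot": [0, 0, 0]}
  ]
}}

```text
time: 14.15
eef_pos: [475.4, -37.9, 236.1]
orientation: [[0.991, 0.133, 0.005], [0.133, -0.991, -0.0], [0.005, 0.001, -1.0]]
ft_force: [0.2, -0.3, -0.8]
opening: 0.6
grip_force: 0.0
```

```bash
python3 -c "
from h import *
knob('scene')"; cp $(ls -t pics/scene_*|head -1) pics/e.png
```

```text
t 14.15 tcp m [-71.  -43.3] [475.4 -37.9 236.1] f [ 0.2 -0.3 -0.8]
scene 210 knob m [ 36.1 -44.9] z 188.0 rms 1.0
top 144 knob m [ 38.1 -44.5] z 186.6 rms 1.4
```

View pics/e.png

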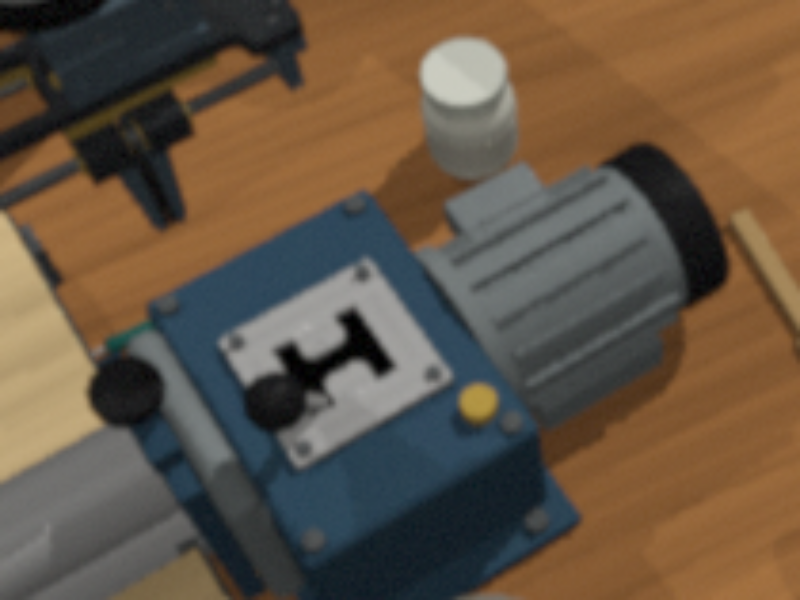

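The knob is at crop (275,402), which is machine (+37, -44.7) at z 187. That matches the far slot end within calibration error, and the height agrees with a 0.30 rad lean. The robot is clear, so I'll hand in.

```bash
python3 -c "
from h import *
print(env.job_done())"
```

```text
the job is handed in; nothing more can be done
None
```

The lever is in the far slot of the roller-side rail (slow forward), pushed against its end stop with about 9 N. It never entered the near slot, the robot ended clear of everything, and I handed the job in at about 14 s; the hand-in gave no verdict.

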